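# Pop the sandpaper drawer on its touch latch and tip it open

### The arm

A 6-joint arm with a two-finger parallel gripper is mounted at the origin on the work surface. World frame = base frame: x ahead of the robot, y to its left, z up, the work surface at z = 0. Lengths are in m, angles in rad, forces in N, time in s.
With the tool pointing down it reaches from about 0.375 to 0.975 m from the base axis. Payload 3.8 kg.
Tool frame: the origin (TCP) lies midway between the tips of the shut fingers; the grasp point (between the pads) lies 19 mm behind it; z points along the fingers, y is the line along which they close (so a half turn about z gives the same grasp; the last joint's range is limited). The gripper opens to 88 mm and grips with 3 to 60 N. Pads are 18 mm wide; open, the fingers measure 123 mm over their backs; the gripper's body (75 mm by 187 mm) begins 45 mm behind the grasp point.
Start: joints at [-1.312, 0.264, 1.604, -0, 1.274, -0.037], TCP at [0.197, -0.646, 0.239] pointing down, gripper open.
Joint ranges: [-2.63, 2.63], [-0.94, 2.18], [0.31, 2.57], [-1.31, 4.45], [0, 2.66], [-2.55, 2.55]. Speed limits (rad/s): [2.57, 2.57, 3.14, 3.14, 3.14, 3.14].

### API

Orientations are given as a rotation vector (axis times angle).
In Python, from cell import manip, inverse_kinematics, cams, order gives the robot as it stands. Calls block until the motion is done:
- manip.move_pose(position, orientation): joint-space move of the TCP to a pose.
- manip.move_linear(position, rate=0.15, rot=None): straight line of the TCP; rot=None keeps the orientation; rate is the mean speed in m/s.
- manip.set_joints(angles): joint-space move.
- manip.set_gripper(opening, force=None): finger opening in m; force is the grip in N (None keeps the last); returns when the fingers have stopped.
- manip.dwell(seconds).
- inverse_kinematics(position, orientation): joint angles nearest the present ones, or None.
- manip.state(): the state.
- cams.capture(name): name is "side" or "top"; returns a dict with "image" (400x640x3 uint8, blue, green, red), "z_map" (400x640 float32, m along the optical axis (not along the pixel's ray), 0 where there is no reading), "intrinsics" (3x3 intrinsics, pixels), "position" and "orientation" of the camera in the world. Camera axes: x right, y down, z forward; pixel columns grow to the right and rows downward; lengths in m; the calibration is good to about 2 mm. A picture is of the moment at which its call begins.
A pose or a line that the arm cannot do raises manip.IKError and nothing moves.
- order.close_job(): hands the job in; it is judged then, once.
The state is a dict: "clock": time; "joint_pos": joint angles; "joint_velocities": joint speeds; "tau": joint torques, N m; "tool_pos": TCP position; "tcp_rot": TCP orientation; "contact_force": force on the tool from outside, world axes, zero at the start; "moment": the same for the moment, N m; "gripper_width": finger opening in m; "grasp_force": force on a finger pad.
Only numpy, scipy, OpenCV 4.12 (cv2) and the standard library are available. Lean on these libraries where they do the work, as an engineer would, in place of code of your own. Each camera call takes 0.05 s, during which the arm holds its last target. There are 200 camera calls.

### The job

Open the tilt-out drawer of the sandpaper dispenser with the yellow marker, using only touch: gently press the upper part of its front in until the push-to-open catch lets go, back off so that the spring sets the drawer ajar by itself, then with a fingertip behind its top edge tip it all the way open and leave it there. Grasp or pinch nothing, never force the drawer, and leave the blue dispenser shut and the sanding block, router plate and coasters where they are.

Things in the scene. Friction and masses are not known exactly. Their poses are not given: they have to be found in the camera images.
- yellow_dispenser: Grey plastic sandpaper dispenser screwed to the bench, yellow marker on its roof and drawer front: 120 mm deep (x), 150 wide (y), 145 high. Origin: centre of its underside; z up, x from the front to the back. The shut drawer's front face is at x = -60 mm; its hinge runs along y at x = -56, z = 10 mm. The roof starts 34 mm behind the front face.
- yellow_drawer (a joint): Tilt of the yellow drawer in rad: 0 shut on its catch, negative pressed in (stop at -0.05), positive tipped out (stop at 0.85, all the way open). The catch lets go at about -0.03; the push off, a spring swings it to about 0.37, where it rests. From there 1 to 3 N at the top edge tips it on, and friction keeps it where it is left up to 0.85. The catch does not latch again.
- yellow_press (a point): Point on the outer face of the yellow drawer's panel, mid-width, on the yellow marker 112 mm up from the hinge line; moves with the drawer. Some 6 N pushed straight in here (along the dispenser's x) takes it past the catch; the full stroke here is about 6 mm.
- yellow_edge (a point): Middle of the top edge of the yellow drawer's grey panel (8 mm thick, 146 mm wide, 135 mm high from the hinge line), mid-thickness; moves with the drawer. z is up the panel away from the hinge, x to the drawer's inside (inner face at x = +4 mm, outer at -4). With the drawer at 0.4 the opening between this edge and the case's roof is about 70 mm.
- blue_dispenser: The same dispenser with a blue marker: same sizes, origin and axes as the yellow one. To be left shut.
- blue_drawer (a joint): Tilt of the blue dispenser's drawer, same meaning; to stay at 0.
- sanding_block: Red rubber sanding block lying loose, 100 x 60 x 32 mm (x, y, z); origin: centre of its underside.
- router_plate: Black square router base plate lying loose, 150 x 150 x 7 mm with a 36 mm hole; origin: centre of its underside.
- coaster_a: White ceramic coaster lying loose, 96 mm across, 8 mm thick; origin: centre of its underside.
- coaster_b: Second white ceramic coaster, the same size; origin: centre of its underside.
- yellow_hinge (a point): Middle of the yellow drawer's hinge line; its axes tilt with the drawer, as those of yellow_edge. On the panel's inside, the sandpaper pack and low side cheeks reach 65 mm up from here; a small catch hook 22 mm long stands 105 mm up, 43 to 57 mm to +y of the middle, so keep fingertips to the middle.

How it is judged:
By the outcome, as a careful person would: the job done as asked, in the order asked, and still so for the second after the job is handed in, with the robot touching nothing.
It also fails if it takes over 48 s, if anything falls off the work surface, if the arm or the gripper's body presses on something with over 40 N, if the wrist force passes 120 N, or if a joint passes its speed limit or range.

## Working session

There is one attempt and no reset: what is moved stays moved. The work goes in short steps, each a Python script; the robot and the scene stay as the last script left them, time stands still between calls to the robot, and variables do not carry over. Pictures are saved under pics/ and viewed, at most 10 in all, crops included, and the job is handed in when it is done.

```bash
mkdir -p pics; ls; cat > h.py <<'E'
import numpy as np, cv2
from scipy.spatial.transform import Rotation as R
from cell import manip, inverse_kinematics, cams, order
def cloud(c):
    z=c["z_map"];K=np.array(c["intrinsics"]);v,u=np.mgrid[:z.shape[0],:z.shape[1]]
    P=np.stack([(u-K[0,2])/K[0,0]*z,(v-K[1,2])/K[1,1]*z,z],-1)
    o=np.array(c["orientation"]);Rm=R.from_rotvec(o).as_matrix() if o.size==3 else o
    W=P@Rm.T+np.array(c["position"]);W[z<=0]=np.nan;return W
E
python3 - <<'E'
from h import *
for n in("top","side"):
    c=cams.capture(n);cv2.imwrite(f"pics/{n}0.png",c["image"]);np.savez(f"pics/{n}0.npz",W=cloud(c),im=c["image"])
    print(n,c["position"],c["orientation"])
s=manip.state();print(s["clock"],s["contact_force"],s["tcp_rot"])
E
```

```text
pics
top [ 0.45515199 -0.00167971  1.25359609] [-2.20652152  2.15827169 -0.09664285]
side [0.18955654 0.77831978 0.62443029] [-0.5290552   2.52977093 -1.41946292]
0.1 [ 0.07324529 -0.76031718 -0.81947027] [-3.10536475e+00 -4.62674371e-01  3.44038784e-04]
```

View pics/top0.png

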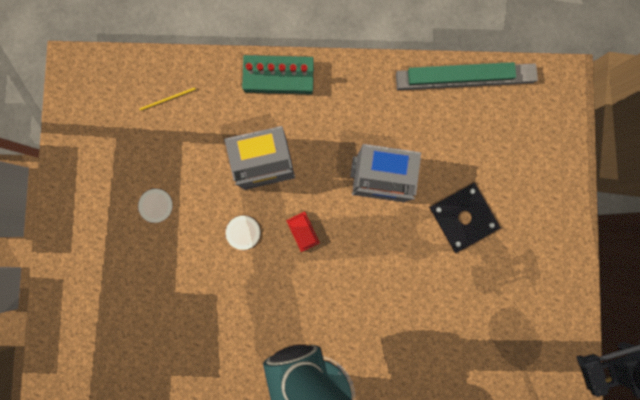

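View pics/side0.png

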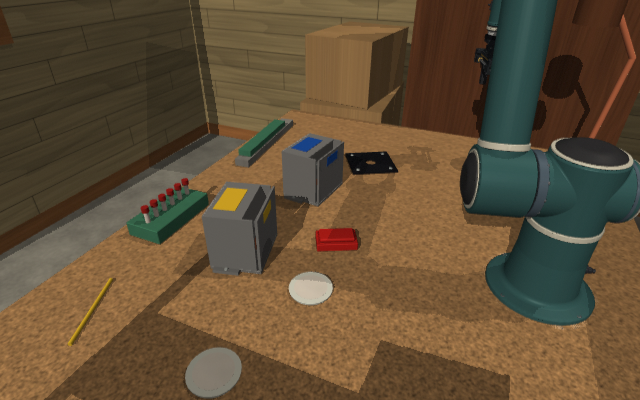

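The top view shows the yellow dispenser at about (258,157) with its front towards the robot, blue at (388,172), a coaster at (242,232) and the red block at (303,231). In the side view the yellow case is at about (240,228). Next I fit the yellow pose.

```bash
python3 - <<'E'
from h import *
d=np.load("pics/top0.npz");W=d["W"];im=d["im"].astype(int)
sub=np.zeros(W.shape[:2],bool);sub[115:200,215:305]=1
m=sub&(W[...,2]>.125)&(W[...,2]<.17)
P=W[m];print(len(P),np.percentile(P[:,2],[5,50,95]))
r=cv2.minAreaRect(P[:,:2].astype(np.float32));print("rect all",r);print(cv2.boxPoints(r))
b,g,rr=im[...,0],im[...,1],im[...,2]
y=m&(rr>170)&(g>140)&(b<90);r2=cv2.minAreaRect(W[y][:,:2].astype(np.float32));print("marker",r2)
# side front face
d=np.load("pics/side0.npz");V=d["W"]
s=np.zeros(V.shape[:2],bool);s[170:280,195:285]=1
Q=V[s&(V[...,2]>.13)&(V[...,2]<.17)];r3=cv2.minAreaRect(Q[:,:2].astype(np.float32));print("side top",r3,np.median(Q[:,2]));print(cv2.boxPoints(r3))
# all heights in case region
for nm,X,ms in(("top",W,sub),("side",V,s)):
    Q=X[ms&(X[...,2]>.03)&(X[...,2]<.17)];r4=cv2.minAreaRect(Q[:,:2].astype(np.float32));print(nm,r4)
# front face plane from side: y marker on front, and grey
F=V[s&(V[...,2]>.03)&(V[...,2]<.12)]
np.save("pics/F.npy",F)
for lo,name in((0,"coaster"),):
    for box in((210,255,222,265),(212,252,285,322)):
        q=np.zeros_like(sub);q[box[0]:box[1],box[2]:box[3]]=1
        q&=(W[...,2]>.005)&(W[...,2]<.05);print(cv2.minAreaRect(W[q][:,:2].astype(np.float32)))
E
```

```text
2278 [0.14006066 0.14547542 0.14912618]
rect all ((0.6464929580688477, 0.151889830827713), (0.12143310159444809, 0.15029901266098022), 14.231391906738281)
[[0.5691651  0.20980659]
 [0.6061144  0.06412014]
 [0.7238208  0.09397307]
 [0.6868715  0.23965952]]
marker ((0.6679345369338989, 0.15769365429878235), (0.05052745342254639, 0.08980359137058258), 14.938006401062012)
side top ((0.6444664001464844, 0.1508355736732483), (0.12298087030649185, 0.1555546075105667), 14.577725410461426) 0.14522292700457765
[[0.5653795  0.21063228]
 [0.6045315  0.06008543]
 [0.7235533  0.09103887]
 [0.6844013  0.24158572]]
top ((0.646392822265625, 0.15181292593479156), (0.12153898924589157, 0.15036550164222717), 14.126862525939941)
side ((0.6913436651229858, 0.0905352383852005), (0.2536516785621643, 0.3331155478954315), 33.21821594238281)
((0.4531760811805725, 0.20652875304222107), (0.11254772543907166, 0.11666803061962128), 4.157917499542236)
((0.4557650089263916, 0.0390612818300724), (0.11024753004312515, 0.09648549556732178), 0.05741594731807709)
```

```bash
cat >> h.py <<'E'
yaw=np.deg2rad(14.4);C=np.array([.6455,.1515,0]);D=R.from_euler("z",yaw)
def w(x,y,z): return C+D.apply([x,y,z])
def loc(p): return D.inv().apply(np.array(p)-C)
def F(f): return D.inv().apply(f)
def rot(s):
    y=D.apply([0,s,0]);zt=np.array([0,0,-1.]);return R.from_matrix(np.c_[np.cross(y,zt),y,zt]).as_rotvec()
def st(tag=""):
    s=manip.state();print(tag,round(s["clock"],2),"loc",(1e3*loc(s["tool_pos"])).round(1),"F",F(s["contact_force"]).round(2));return s
E
python3 - <<'E'
from h import *
js={s:inverse_kinematics(w(-.12,0,.26),rot(s)) for s in(1,-1)};print(js)
now=np.array(manip.state()["joint_pos"])
s=min((k for k in js if js[k] is not None),key=lambda k:np.abs(np.array(js[k])-now).max())
open("sgn","w").write(str(s));print(s)
manip.set_gripper(0.0,3)
st("grip")
manip.move_pose(w(-.12,0,.26),rot(s));st("above")
manip.move_linear(w(-.12,0,.122),.15);st("down")
manip.move_linear(w(-.076,0,.122),.08);st("near")
c=cams.capture("side");cv2.imwrite("pics/near.png",cv2.resize(c["image"][120:300,160:420],None,fx=3,fy=3)[:600,:780])
E
```

```text
{1: array([ 1.80067643e-01,  8.34711003e-04,  1.86047466e+00, -4.44089210e-16,
        1.28028328e+00, -1.64205610e+00]), -1: array([ 1.80067643e-01,  8.34711003e-04,  1.86047466e+00, -4.44089210e-16,
        1.28028328e+00,  1.49953656e+00])}
-1
grip 1.4 loc [-632.9 -660.5  238.7] F [-0.18 -0.18 -0.35]
above 4.34 loc [-119.9   -0.7  260. ] F [-0.4   0.1  -0.87]
down 5.41 loc [-1.191e+02 -1.000e-01  1.230e+02] F [-0.64  0.34  0.71]
near 6.11 loc [-76.3   0.  121.7] F [-0.59  0.19  0.22]
```

View pics/near.png

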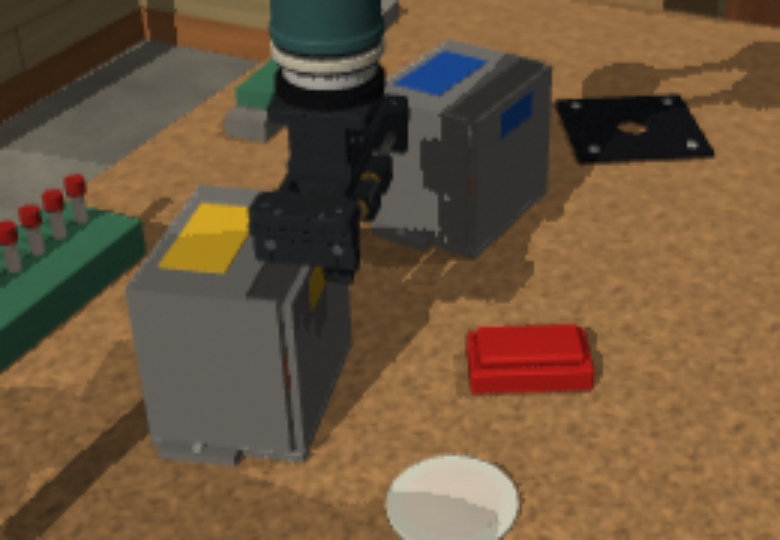

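The crop shows the shut fingers hanging just in front of the yellow front marker (crop pixel 318,285), with the gripper body clear of the roof. Next comes the press, guided by force.

```bash
python3 - <<'E'
from h import *
f0=np.mean([F(manip.state()["contact_force"])[0] for _ in range(3)])
x=-.076;x0=None;pk=0
while x<-.055:
    x+=.0006; manip.move_linear(w(x,0,.122),.012)
    s=manip.state();f=f0-F(s["contact_force"])[0];xa=loc(s["tool_pos"])[0]
    print(round(s["clock"],2),round(xa*1e3,2),round(f,2))
    if x0 is None and f>1.2: x0=xa
    pk=max(pk,f)
    if f>11: print("force stop");break
    if x0 is not None and (xa-x0>.0042 or (pk>4 and f<pk-2.5)): print("travel/drop");break
E
```

```text
6.41 -75.69 -0.1
6.66 -74.8 -0.16
6.91 -74.14 -0.69
7.16 -73.53 0.62
7.41 -72.97 0.31
7.66 -72.36 -0.5
7.91 -71.78 -0.87
8.16 -71.14 -0.25
8.41 -70.73 0.14
8.66 -70.63 2.95
8.91 -70.28 4.95
9.16 -69.88 6.66
9.41 -69.38 4.98
9.66 -68.86 5.27
9.91 -68.28 5.52
10.16 -67.72 5.6
10.41 -66.88 5.39
10.66 -66.24 4.92
travel/drop
```

```bash
python3 - <<'E'
from h import *
manip.move_linear(w(-.16,0,.122),.12);st("back")
manip.move_linear(w(-.16,0,.24),.15);manip.dwell(.3);st("up")
for n in("top","side"):
    c=cams.capture(n);np.savez(f"pics/{n}1.npz",W=cloud(c),im=c["image"])
    if n=="side": cv2.imwrite("pics/ajar.png",cv2.resize(c["image"][120:300,160:420],None,fx=3,fy=3))
    W=cloud(c);L=D.inv().apply((W-C).reshape(-1,3));L=L[np.isfinite(L).all(1)]
    q=L[(abs(L[:,1])<.072)&(L[:,0]>-.2)&(L[:,0]<-.062)&(L[:,2]>.03)&(L[:,2]<.16)]
    print(n,len(q),q[q[:,2]>np.percentile(q[:,2],97)].mean(0) if len(q) else 0)
E
```

```text
back 11.6 loc [-1.590e+02 -1.000e-01  1.224e+02] F [ 0.41 -0.48 -0.43]
up 12.83 loc [-160.5    0.   239.1] F [ 0.09  0.18 -0.1 ]
top 226 [-0.1028258  -0.05406976  0.1352882 ]
side 604 [-0.10774898  0.00254752  0.13644577]
```

View pics/ajar.png

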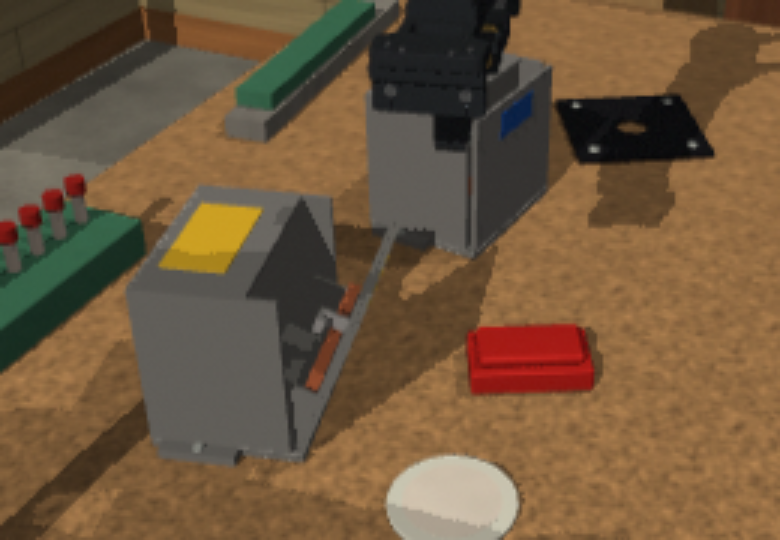

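The drawer stands ajar: its top edge is at about crop (392,228), local (-105,136) mm, so tilt is about 0.37. The opening behind the edge is clear in the middle. I'll insert the fingertip and tip the drawer on.

```bash
cat >> h.py <<'E'
def tip(t,r=.122,off=.0105):
    return w(-.056-r*np.sin(t)+.004*np.cos(t)+off,0,.010+r*np.cos(t)+.004*np.sin(t))
E
python3 - <<'E'
from h import *
manip.move_linear(w(-.068,0,.24),.15);st("over")
p=tip(.28);print(loc(p))
manip.move_linear(w(-.068,0,loc(p)[2]),.1);st("in")
f0=np.mean([F(manip.state()["contact_force"]) for _ in range(3)],0)
t=.24
while t<.90:
    t+=.05 if t<.77 else .01
    manip.move_linear(tip(t),.06 if t<.77 else .02)
    s=manip.state();f=F(s["contact_force"])-f0
    print(round(s["clock"],2),round(t,2),(1e3*loc(s["tool_pos"])).round(1),f.round(2))
    if np.linalg.norm(f)>5.5: print("stop");break
E
```

```text
over 13.7 loc [-68.6  -0.  239.6] F [ 0.37 -0.16 -0.19]
[-7.53711674e-02  1.51188411e-17  1.28354186e-01]
in 14.97 loc [-67.2  -0.  129.3] F [-0.09 -0.88 -0.26]
15.26 0.29 [-76.9   0.  128.4] [0.23 0.84 0.26]
15.51 0.34 [-83.    0.  126.1] [ 0.07  0.63 -0.15]
15.76 0.39 [-88.7   0.  124.1] [ 1.05  2.22 -0.65]
16.01 0.44 [-94.4   0.  121.8] [-0.34  0.78  0.9 ]
16.26 0.49 [-100.    -0.   119.3] [0.47 1.21 0.41]
16.51 0.54 [-105.4    0.   116.4] [ 0.55 -0.21  0.57]
16.76 0.59 [-110.7    0.   113.3] [-0.49  0.56 -0.21]
17.01 0.64 [-115.8    0.   109.9] [0.07 0.27 0.54]
17.26 0.69 [-120.7    0.   106.3] [1.27 1.25 0.36]
17.51 0.74 [-125.4    0.   102.4] [ 0.38 -0.15  0.67]
17.97 0.79 [-129.6    0.    98.6] [0.38 1.16 0.85]
18.22 0.8 [-130.2   -0.    97.9] [1.46 0.66 1.86]
18.47 0.81 [-131.1   -0.    97. ] [2.03 1.26 1.62]
18.72 0.82 [-132.    -0.    96.1] [1.52 0.7  2.3 ]
18.97 0.83 [-132.9   -0.    95.2] [1.39 0.02 2.29]
19.22 0.84 [-133.8    0.    94.3] [1.05 1.56 3.13]
19.47 0.85 [-134.6    0.    93.4] [1.87 0.57 1.49]
19.72 0.86 [-134.9   -0.    93. ] [1.11 1.77 3.81]
19.97 0.87 [-135.    -0.    92.8] [1.82 1.94 6.45]
stop
```

```bash
python3 - <<'E'
from h import *
t=.85;p=loc(manip.state()["tool_pos"])
manip.move_linear(w(*(p+.02*np.array([np.cos(t),0,np.sin(t)]))),.08)
manip.move_linear(w(p[0]+.03,0,.28),.15);st("up")
manip.move_pose(w(-.2,-.25,.30),rot(int(open("sgn").read())));manip.dwell(.3);st("away")
for n in("top","side"):
    c=cams.capture(n)
    W=cloud(c);L=D.inv().apply((W-C).reshape(-1,3));L=L[np.isfinite(L).all(1)]
    q=L[(abs(L[:,1])<.06)&(L[:,0]>-.2)&(L[:,0]<-.1)&(L[:,2]>.05)&(L[:,2]<.16)]
    e=q[q[:,0]<np.percentile(q[:,0],5)].mean(0) if len(q) else 0;print(n,len(q),e)
    I=c["image"];cv2.imwrite(f"pics/{n}2.png",I if n=="top" else cv2.resize(I[120:300,160:420],None,fx=3,fy=3))
E
```

```text
up 21.68 loc [-105.8    0.   278.6] F [-0.04  0.6  -0.05]
away 23.02 loc [-199.5 -249.1  299.9] F [-0.44  0.21  0.03]
top 937 [-0.15728036 -0.00086655  0.09754229]
side 699 [-0.15990945  0.00449948  0.09746941]
```

View pics/side2.png

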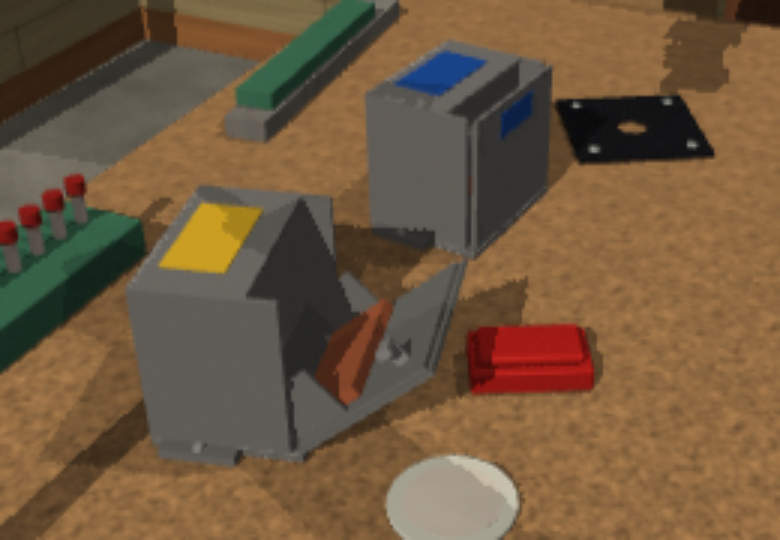

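View pics/top2.png

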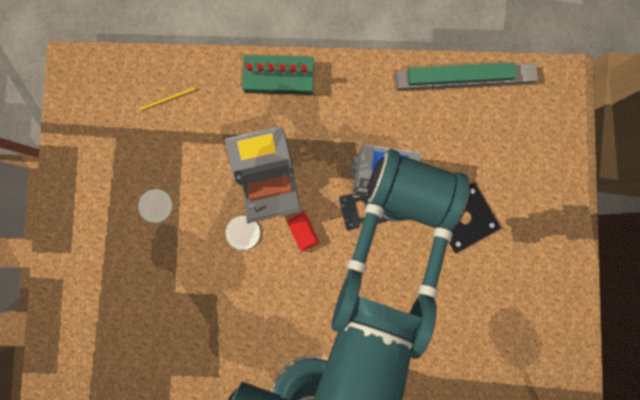

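The yellow drawer is tipped fully out: its edge is at about crop (445,320) in the side view, and its tilt is about 0.85. In the top view its lip is near (275,212). The blue drawer is still shut, and the red block (303,231), coasters and plate haven't moved. The arm is clear.

```bash
python3 -c "
from cell import order
print(order.close_job())"
```

```text
the job is handed in; nothing more can be done
None
```

The yellow drawer is released, tipped all the way open to about 0.85 rad and left there; the blue dispenser is shut, the loose items look undisturbed, the arm is clear, and I handed the job in at about 23 s (the judge returned no verdict).

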